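Fill the charging rack's empty bays and shut the contact bar

TASK

Two of the four bays of the sloping charging rack are empty: take spare cells from the flat black tray and lay one fully down in each empty bay, button end up the slope like the cells already there and foot tucked under the lip, leaving the cells already in the rack in their bays and the third spare in the tray. Then slide the orange contact bar down the slope, gently, until it presses on the cells, and leave it there shut against them. Do not disturb the screwdriver, mug or spool.

Things in the scene. Friction and masses are not known exactly. Their poses are not given: they have to be found in the camera images.
- deck: Bed of the fixed grey charging rack (290 mm wide, 135 deep, 160 high), sloping 30 degrees, its high end towards the robot. Its frame: x up the slope, y along the row of bays, z square out of the bed (so leaning 30 degrees from vertical, away from the robot). Origin on the bed's surface, mid-width, at the inner face of the bottom end wall (8 mm thick). Four bays at y = -96, -32, 32, 96 mm.
- lip (a point): Mid-width of the inner edge of the fixed lip that overhangs the feet of the cells in all bays: deck x = 0 to 9 mm, underside 51, top 56 mm above the bed, point on its underside. A cell is lowered parallel to the bed up-slope of the lip, then slid down under it (4 mm free above the cell) to the end wall. Friction may hold a cell anywhere on the slope.
- bar (a joint): Orange contact bar across all bays at the rack's upper end, sliding along the slope: 0 m fully up-slope, growing as it slides down, stop at 0.060; starts at 0 to 0.018. Its flat lower face is at deck x = 117 mm minus the reading: it meets the buttons of cells lying home at 0.055. 12 mm thick along x, 250 wide, 19 to 41 mm above the bed. Stays where left (2.5 N friction, 0.15 kg).
- bar_tab (a point): Middle of the top end of the bar's upright orange tab, by which it is moved: 12 mm thick along the slope (deck x), as the bar, 40 mm wide, at mid-width, rising square to the bed to 92 mm above it. It can be pushed down-slope from behind (up-slope side) or pinched.
- tray: Flat black tray, 90 x 205 x 5 mm, fixed to the bench, with three spare cells lying along its x (button to +x) on V ribs at tray y = -64, 0, 64 mm, axes 35 mm above the bench. The ribs reach 17 mm either side of a cell's axis and leave the middle 26 mm of its length free for fingers. Origin: centre of its underside.
- bay0 (a point): Bay at deck y = -96 mm: where the middle of a cell lying home in it is, deck x = 31 mm, 30 mm above the bed. Cells lie along deck x on two pairs of V ribs at deck x = 14 and 50 mm (10 mm wide, reaching 17 mm either side of the bay's middle and up to 18 mm above the bed).
- bay1 (a point): Bay at deck y = -32 mm: where the middle of a cell lying home in it is, deck x = 31 mm, 30 mm above the bed. Cells lie along deck x on two pairs of V ribs at deck x = 14 and 50 mm (10 mm wide, reaching 17 mm either side of the bay's middle and up to 18 mm above the bed).
- bay2 (a point): Bay at deck y = 32 mm: where the middle of a cell lying home in it is, deck x = 31 mm, 30 mm above the bed. Cells lie along deck x on two pairs of V ribs at deck x = 14 and 50 mm (10 mm wide, reaching 17 mm either side of the bay's middle and up to 18 mm above the bed).
- bay3 (a point): Bay at deck y = 96 mm: where the middle of a cell lying home in it is, deck x = 31 mm, 30 mm above the bed. Cells lie along deck x on two pairs of V ribs at deck x = 14 and 50 mm (10 mm wide, reaching 17 mm either side of the bay's middle and up to 18 mm above the bed).
- cell1: A D-size cell, blue with a black band at the button end, 34 mm in diameter, 62 mm long with its 2.5 mm steel button, about 0.14 kg; origin at mid-length on its axis, own x along the axis towards the button. Where it lies at the start, in a bay of the rack or in the tray, shows which it is.
- cell1_button (a point): Tip of the button (plus) end of cell1, on its axis, 31 mm from its middle.
- cell2: A D-size cell, blue with a black band at the button end, 34 mm in diameter, 62 mm long with its 2.5 mm steel button, about 0.14 kg; origin at mid-length on its axis, own x along the axis towards the button. Where it lies at the start, in a bay of the rack or in the tray, shows which it is.
- cell2_button (a point): Tip of the button (plus) end of cell2, on its axis, 31 mm from its middle.
- cell3: A D-size cell, blue with a black band at the button end, 34 mm in diameter, 62 mm long with its 2.5 mm steel button, about 0.14 kg; origin at mid-length on its axis, own x along the axis towards the button. Where it lies at the start, in a bay of the rack or in the tray, shows which it is.
- cell3_button (a point): Tip of the button (plus) end of cell3, on its axis, 31 mm from its middle.
- cell4: A D-size cell, blue with a black band at the button end, 34 mm in diameter, 62 mm long with its 2.5 mm steel button, about 0.14 kg; origin at mid-length on its axis, own x along the axis towards the button. Where it lies at the start, in a bay of the rack or in the tray, shows which it is.
- cell4_button (a point): Tip of the button (plus) end of cell4, on its axis, 31 mm from its middle.
- cell5: A D-size cell, blue with a black band at the button end, 34 mm in diameter, 62 mm long with its 2.5 mm steel button, about 0.14 kg; origin at mid-length on its axis, own x along the axis towards the button. Where it lies at the start, in a bay of the rack or in the tray, shows which it is.
- cell5_button (a point): Tip of the button (plus) end of cell5, on its axis, 31 mm from its middle.
- screwdriver: Loose screwdriver, 200 mm long, lying on the bench beyond the work; bystander. Origin on the bench beneath it.
- mug: White mug, 80 mm across, 90 mm tall, beyond the work; bystander. Origin at the centre of its foot.
- spool: Lying filament spool, black flanges and purple filament, 150 mm across, 62 mm tall, beyond the work; bystander. Origin at the centre of its underside.
Not all that is in view belongs to the job. Leave any red or yellow look-alike of the cell1 alone. Leave any red or yellow look-alike of the cell3 alone.

How it is judged:
By the outcome, as a careful person would: the job done as asked, in the order asked, and still so for the second after the job is handed in, with the robot touching nothing.
It also fails if it takes over 70 s, if anything falls off the work surface, if the arm or the gripper's body presses on something with over 40 N, if the wrist force passes 120 N, or if a joint passes its speed limit or range.

ROBOT

A 6-joint arm with a two-finger parallel gripper is mounted at the origin on the work surface. World frame = base frame: x ahead of the robot, y to its left, z up, the work surface at z = 0. Lengths are in mm, angles in rad, forces in N, time in s.
With the tool pointing down it reaches from about 275 to 1000 mm from the base axis. Payload 8.4 kg.
Tool frame: the origin (TCP) lies on the centre line of the jaws, within the pads' length; the fingertips stand 25 mm ahead of it and the grasp point (between the pads) lies 6 mm ahead of it; z points along the fingers, y is the line along which they close (so a half turn about z gives the same grasp; the last joint's range is limited). The gripper opens to 85 mm and grips with 20 to 120 N. Pads are 22 mm wide; open, the fingers measure 114 mm over their backs; the gripper's body (76 mm by 85 mm) begins 54 mm behind the grasp point. The pads swing forward as they close: fully open they stand 13 mm farther back than shut.
Start: joints at [1.323, 0.353, 1.633, -0, 1.155, -0.002], TCP at [152.081, 606.217, 256.281] pointing down, gripper open.
Joint ranges: [-2.63, 2.63], [-0.92, 2.1], [0.06, 2.66], [-1.3, 4.44], [0, 2.69], [-3.02, 3.02]. Speed limits (rad/s): [2.22, 2.22, 2.79, 3.14, 3.14, 3.14].

INTERFACE

Orientations are given as [roll, pitch, yaw] about the fixed x, y, z axes, in that order (R = Rz(yaw) Ry(pitch) Rx(roll)).
In Python, from rig import r gives the robot as it stands.
- The arm moves only by the shell command python3 -m jog 'ROWS' [FORCE]. ROWS is JSON, a list of rows, each a list of 3 entries, a list of its own where there are three numbers: the turn, a rotation vector about the tool's x, y, z in rad, then the shift along the tool's x, y, z in m, then the opening, from -1 (shut) to 1 (fully open). In form: [[[rx, ry, rz], [x, y, z], gripper], ...]. A call has 1 to 12 rows; each row shifts and turns the commanded pose from where the row before left it, along the tool's axes as they then stand; what a row does not reach is not made up. A row lasts 1/10 s, in which the tool goes at most 50 mm and 8.59 degrees, less where a joint would pass 70% of its speed; a pose out of reach is approached as far as the arm can. A call with a gripper value outside its range is refused whole. The fingers move at their own pace and stop on an object; FORCE is the grip in N (left out, the last holds). Time passes only in rows, so rows that do not move let the fingers close. It gives the time, the measured TCP pose, the force, the opening and the grip force at its end, in the units of the state.
- r.sense(): the state, without advancing time (a new reading comes with each control period).
- r.grab_frame(name): name is "scene" or "top"; returns the picture (400x640x3 uint8, red, green, blue); there is no depth.
- r.camera_params(name): a dict with "fx", "fy", "cx", "cy" (pixels), "k1" (the pictures are not rectified: a ray, as slopes to the right and down, at radius r is drawn at 1 + k1 r^2 times it, then the intrinsics apply), "rvec" (rotation vector, rad) and "tvec" (3), from world to camera coordinates, as OpenCV has them. Camera axes: x right, y down, z forward; pixel columns grow to the right and rows downward; lengths in mm; the calibration is good to about 2 mm. A picture is of the moment at which its call begins. camera_params takes no time and is no camera call.
- r.sign_off(): hands the job in; it is judged then, once.
The state is a dict: "clock": time; "qpos": joint angles; "qvel": joint speeds; "joint_efforts": joint torques, N m; "eef_pos": TCP position; "tcp_rot": TCP orientation; "contact_force": force on the tool from outside, world axes, zero at the start; "wrist_torque": the same for the moment, N m; "opening": opening from 0.0 (shut) to 1.0 (fully open); "grasp_force": force on a finger pad.
Only numpy, scipy, OpenCV 4.12 (cv2) and the standard library are available. Lean on these libraries where they do the work, as an engineer would, in place of code of your own. Each camera call takes 0.05 s, during which the arm holds its last target. There are 200 camera calls.

## Working session

There is one attempt and no reset: what is moved stays moved. The work goes in short steps, Python scripts to look and compute and a shell command to move; the robot and the scene stay as the last step left them, time stands still between calls to the robot, and variables do not carry over. Pictures are saved under pics/ and viewed, at most 10 in all, crops included, and the job is handed in when it is done.

```bash
ls; mkdir -p pics; python3 - <<'E'
from rig import r
import cv2
for n in("scene","top"):
    cv2.imwrite(f"pics/{n}0.png",r.grab_frame(n)[:,:,::-1]); print(n,r.camera_params(n))
print(r.sense())
E
```

```text
pics
scene {'fx': 479.60798348301904, 'fy': 479.60798348301904, 'cx': 317.9885034457569, 'cy': 198.0577786172561, 'k1': -0.09675854876593379, 'rvec': array([ 2.18666527,  0.80943514, -0.36177821]), 'tvec': array([-431.69312092, -176.38822163, 1731.384267  ])}
top {'fx': 377.60272321773675, 'fy': 377.60272321773675, 'cx': 309.98035197664205, 'cy': 202.51533192900965, 'k1': -0.0015175933273757509, 'rvec': array([ 2.17880108, -2.22203192,  0.05884974]), 'tvec': array([-24.83476095, 600.49147188, 971.31311332])}
{'clock': 0.1, 'qpos': array([ 1.32263577e+00,  3.53567939e-01,  1.63409503e+00,  1.68081241e-05,
        1.15522609e+00, -2.42812109e-03]), 'qvel': array([-0.00052807, -0.00043676, -0.00152324,  0.00161397, -0.0012319 ,
        0.00017467]), 'joint_efforts': array([ 1.51064574e-03, -6.06360626e+01, -3.42820036e+01,  2.67054420e-04,
        3.78480079e-03,  4.52019393e-06]), 'eef_pos': array([151.94985184, 605.8102364 , 255.62849431]), 'tcp_rot': array([-3.14029629e+00, -1.85165006e-05,  2.89585341e+00]), 'contact_force': array([-0.59059023,  0.46395984,  0.2354486 ]), 'wrist_torque': array([-0.00202079, -0.08863725,  0.00752075]), 'grasp_force': 0.0, 'opening': 1.000189229764968}
```

View pics/scene0.png

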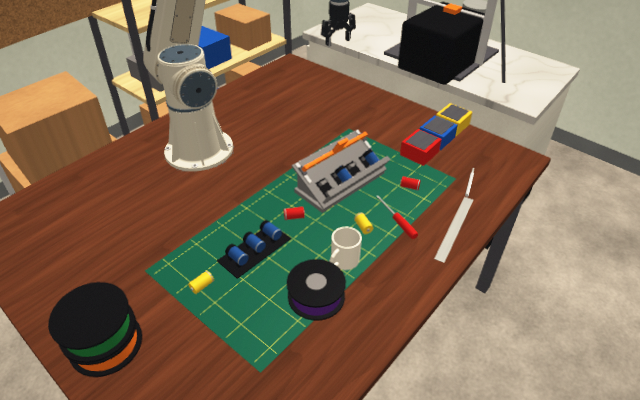

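View pics/top0.png

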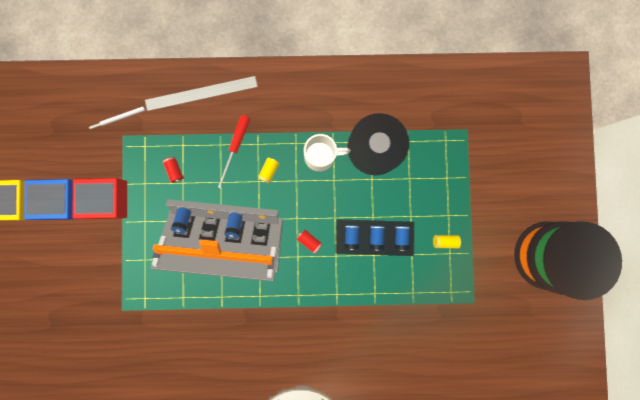

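Top view: rack centred near (220,240), with blue cells at (181,222) and (234,226) and empty bays at (209,229) and (261,232). The tray's three blue cells are at (352,237), (377,237) and (402,237). The bar tab is at (208,247). The red and yellow cells at (309,241), (447,242), (173,169) and (268,170) are look-alikes, since they aren't blue.

```bash
cat > h.py <<'E'
import numpy as np, cv2
from rig import r
P={n:r.camera_params(n) for n in("scene","top")}
def K(p): return np.array([[p["fx"],0,p["cx"]],[0,p["fy"],p["cy"]],[0,0,1]])
def D(p): return np.array([p["k1"],0,0,0,0.])
def proj(n,X):
    p=P[n]; return cv2.projectPoints(np.float64(X).reshape(-1,1,3),p["rvec"],p["tvec"],K(p),D(p))[0][:,0]
def ray(n,uv):
    p=P[n]; R=cv2.Rodrigues(p["rvec"])[0]
    d=cv2.undistortPoints(np.float64(uv).reshape(-1,1,2),K(p),D(p))[:,0]
    return -R.T@p["tvec"], np.c_[d,np.ones(len(d))]@R
def plane(n,uv,z):
    c,d=ray(n,uv); return c+d*((z-c[2])/d[:,2])[:,None]
def tri(a,b):   # a: scene pixel, b: top pixel -> midpoint, miss distance
    (c1,d1),(c2,d2)=ray("scene",a),ray("top",b); d1=d1[0]/np.linalg.norm(d1);d2=d2[0]/np.linalg.norm(d2)
    s=np.linalg.lstsq(np.c_[d1,-d2],c2-c1,rcond=None)[0]; p,q=c1+s[0]*d1,c2+s[1]*d2
    return (p+q)/2,np.linalg.norm(p-q)
E
python3 - <<'E'
from h import *
np.set_printoptions(precision=1,suppress=True)
for n in P:
    print(n,ray(n,[[320,200]])[0],proj(n,[[0,0,0],[152,606,256],[500,0,0],[500,300,0]]).tolist())
    im=cv2.imread(f"pics/{n}0.png"); hsv=cv2.cvtColor(im,cv2.COLOR_BGR2HSV)
    for nm,lo,hi in(("blue",(100,120,40),(125,255,255)),("orange",(8,200,150),(16,255,255))):
        m=cv2.inRange(hsv,lo,hi); k,_,st,ce=cv2.connectedComponentsWithStats(m)
        for i in range(1,k):
            if st[i,4]>25: print(nm,st[i],ce[i])
for n,(x,y,w,h) in {"scene":(205,120,200,170),"top":(140,190,290,100)}.items():
    im=cv2.imread(f"pics/{n}0.png")[y:y+h,x:x+w]; f={"scene":3.5,"top":2.75}[n]
    cv2.imwrite(f"pics/{n}c.png",cv2.resize(im,None,fx=f,fy=f,interpolation=cv2.INTER_CUBIC))
E
```

```text
scene [1243.4 -783.5 1027.3] [[199.24529170323683, 149.5397389845811], [338.2699585486972, 40.12958323628888], [301.1234225192675, 211.36235004763242], [359.3290292449494, 165.93406303204128]]
blue [198  26  33  43 928] [214.2  46.5]
blue [420 116  37  34 314] [441.9 133. ]
blue [365 151  14  14 113] [371.1 157.8]
blue [337 168  14  14 122] [343.3 174.6]
blue [262 222  16  16 145] [268.7 228.7]
blue [274 231   8  10  56] [277.3 235.2]
blue [245 233  17  17 157] [252.2 240.4]
blue [257 242   9  11  67] [260.8 247. ]
blue [228 246  17  17 161] [235.  252.8]
blue [239 256  10  10  67] [243.2 260.2]
orange [444   4  18  10 126] [452.    8.6]
orange [303 131  65  40 307] [336.  149.4]
orange [ 80 332  57  39 422] [113.7 357.6]
top [553.4 -30.  998.8] [[300.3313267571102, 435.8236922900406], [-21.596653187042364, 437.6714140845262], [296.8011981431665, 240.90336402857827], [182.73227361181227, 243.1969712878908]]
blue [ 25 179  47  41 654] [ 52.8 199.4]
blue [174 208  16  17 186] [181.9 215.5]
blue [227 213  14  16 181] [233.8 220.6]
blue [172 227  13   6  42] [178. 229.]
blue [345 228  14  17 229] [351.6 235.7]
blue [370 228  14  17 234] [376.5 236.1]
blue [395 229  15  17 234] [401.8 236.5]
blue [225 232  13   6  39] [231.1 234.2]
orange [520 228  20  52 298] [526.1 252.4]
orange [154 240 118  24 786] [211.6 252.4]
```

View pics/scenec.png

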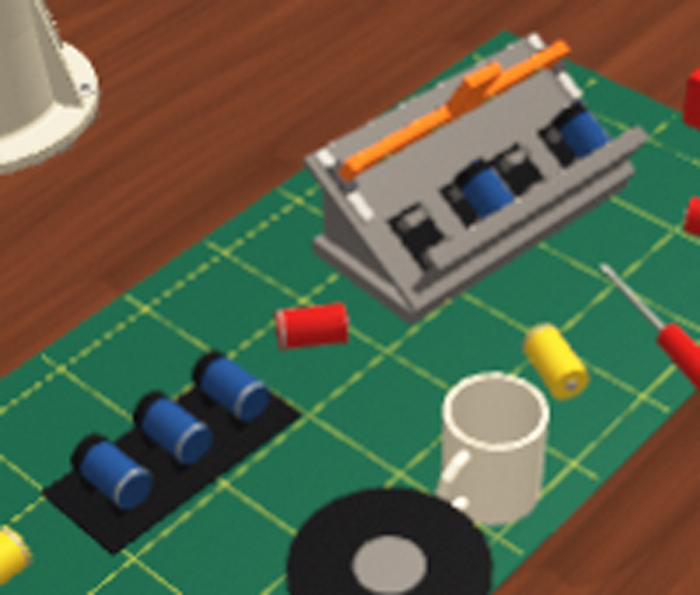

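View pics/topc.png

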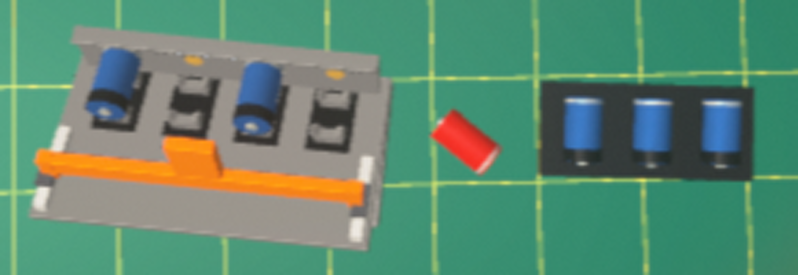

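Scene crop: the rack has blue cells in the far-right bay and the third bay from that end, with the bar up-slope. The three blue tray spares point their black button ends towards the robot. The target cells are blue with a black band, so I leave the red and yellow ones. Next I enlarge the rack in both views to get matching points.

```bash
python3 - <<'E'
import cv2
for n,x,y,w,h,f in(("scene",290,122,106,84,7),("top",148,198,138,84,5.7)):
    im=cv2.imread(f"pics/{n}0.png")[y:y+h,x:x+w]; im=cv2.resize(im,None,fx=f,fy=f,interpolation=cv2.INTER_CUBIC)
    for k in range(0,w,10):
        cv2.line(im,(int(k*f+f/2),0),(int(k*f+f/2),8),(255,255,255),1);cv2.putText(im,str(x+k),(int(k*f),20),0,.4,(255,255,255),1)
    for k in range(0,h,10):
        cv2.line(im,(0,int(k*f+f/2)),(8,int(k*f+f/2)),(255,255,255),1);cv2.putText(im,str(y+k),(10,int(k*f+f)),0,.4,(255,255,255),1)
    cv2.imwrite(f"pics/{n}r.png",im)
E
```

```text
(no output)
```

View pics/scener.png

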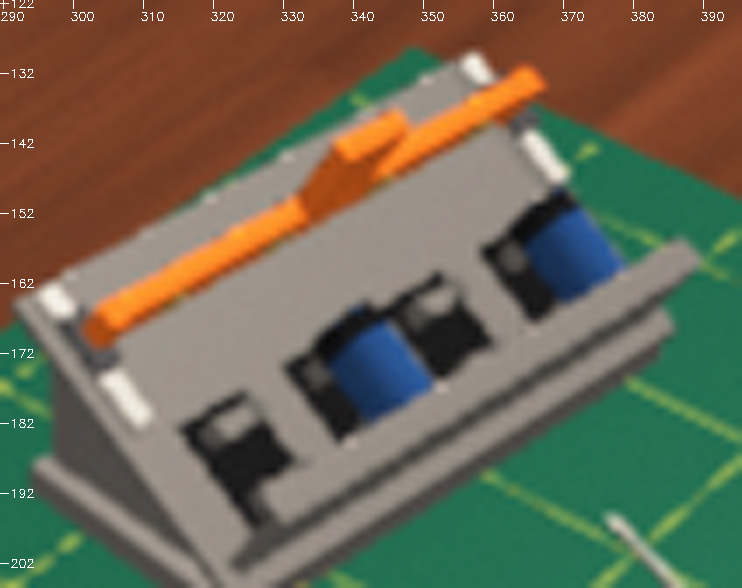

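View pics/topr.png

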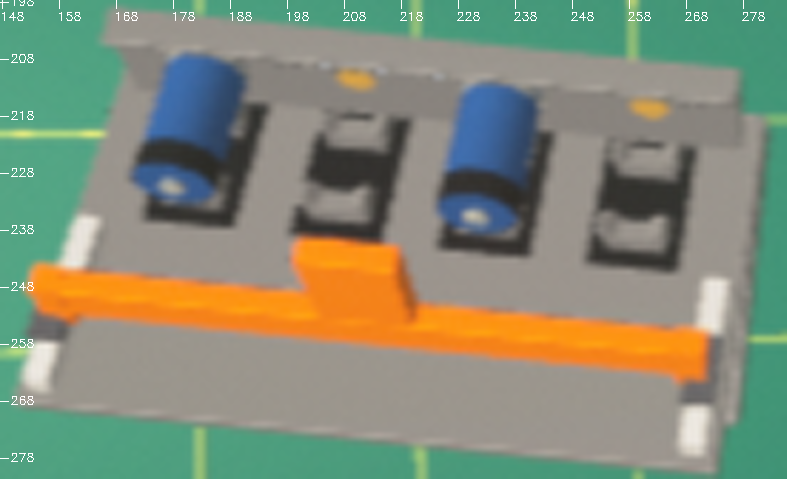

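The rack corners match across the views in the enlarged crops. Bed top corners: scene crop (15,302) and (470,50), top crop (716,470) and (18,402). Lip inner edge ends: scene crop (262,488) and (680,240), top crop (738,102) and (105,42). Buttons: top crop (171,186) and (474,216).

```bash
python3 - <<'E'
from h import *
np.set_printoptions(precision=1,suppress=True)
S=lambda u,v:((u+.5)/7-.5+290,(v+.5)/7-.5+122); T=lambda u,v:((u+.5)/5.7-.5+148,(v+.5)/5.7-.5+198)
pts={"A":((15,302),(716,470),(127,145,0)),"B":((468,50),(18,402),(127,-145,0)),
"Li3":((262,488),(738,102),(9,145,56)),"Li0":((680,240),(105,42),(9,-145,56)),
"Lo3":((280,522),(741,70),(-8,145,56)),"Lo0":((700,262),(108,10),(-8,-145,56)),
"tabL":((392,112),(294,240),None),"tabR":((335,148),(400,246),None)}
X={k:tri(S(*a),T(*b)) for k,(a,b,_) in pts.items()}
for k in X: print(k,*X[k])
k=[q for q in X if pts[q][2]]; W=np.array([X[q][0] for q in k]); M=np.array([pts[q][2] for q in k],float)
from scipy.spatial.transform import Rotation as Ro
w0,m0=W.mean(0),M.mean(0); R,_=Ro.align_vectors(W-w0,M-m0); R=R.as_matrix(); o=w0-R@m0
print("free fit R\n",R,"o",o,"res\n",(W-(M@R.T+o)))
yaw=np.arctan2(R[1,0],R[0,0]); print("tilt",np.degrees(np.arcsin(R[2,0])),"yaw",yaw)
c=np.cos(yaw);s=np.sin(yaw);ct,st=np.cos(np.pi/6),.5
R=np.array([[c*ct,-s,-c*st],[s*ct,c,-s*st],[st,0,ct]]); o=w0-R@m0
print("30deg o",o,"res\n",W-(M@R.T+o)); np.savez("deck.npz",R=R,o=o)
for y in(-96,-32,32,96): print("bay",y,R@(31,y,30)+o)
# check with buttons of the seated cells: ray in deck frame meets z=30
for b in((171,186),(474,216)):
    C,d=ray("top",T(*b)); C=R.T@(C-o); d=R.T@d[0]; print("button deck",C+d*(30-C[2])/d[2])
for q in("tabL","tabR"): print(q,"deck",R.T@(X[q][0]-o))
# tray
im=cv2.imread("pics/top0.png"); t=cv2.inRange(im[200:280,325:425],(0,0,0),(70,70,70))|cv2.inRange(cv2.cvtColor(im[200:280,325:425],cv2.COLOR_BGR2HSV),(100,100,20),(125,255,255))
t=cv2.morphologyEx(t,cv2.MORPH_CLOSE,np.ones((9,9)));cs=max(cv2.findContours(t,0,1)[0],key=cv2.contourArea)
bx=cv2.boxPoints(cv2.minAreaRect(cs))+(325,200); Q=plane("top",bx,5); print("tray corners\n",Q,"centre",Q.mean(0), np.linalg.norm(Q-np.roll(Q,1,0),axis=1))
for s,tp in(((235,252.8),(401.8,236.5)),((252.2,240.4),(376.5,236.1)),((268.7,228.7),(351.6,235.7))):
    print("cell blue tri",*tri(s,tp),"axis lateral",plane("top",[tp],35))
E
```

```text
A [415.9  53.5 109. ] 0.0371817928374692
B [450.4 337.8 112.8] 1.71616490649876
Li3 [566.7  43.6  91.9] 0.2867158053104296
Li0 [597.3 311.8  84.7] 0.4528957033660747
Lo3 [579.6  42.1  81.2] 2.1441105017652444
Lo0 [610.4 312.   78.7] 2.6444095721466008
tabL [513.2 202.8 177. ] 8.79584613666118
tabR [511.  163.5 177.4] 6.270129847540155
free fit R
 [[-0.8 -0.1  0.6]
 [ 0.1 -1.  -0.1]
 [ 0.6  0.   0.8]] o [551.5 181.4  38.3] res
 [[-13.8   3.4  -0.6]
 [-12.8  -0.3   5.2]
 [  8.7   8.6   0.9]
 [  5.7 -11.2  -4.3]
 [  7.5   8.8  -0.4]
 [  4.8  -9.4  -0.9]]
tilt 33.589348949024505 yaw 3.0209805817237707
30deg o [554.9 181.3  39.4] res
 [[-12.4   2.9   6.1]
 [-12.7  -0.6  10. ]
 [  9.2   8.7  -0.5]
 [  4.9 -10.9  -7.7]
 [  7.5   9.   -2.7]
 [  3.5  -9.   -5.2]]
bay -96 [554.7 278.   80.9]
bay -32 [547.  214.5  80.9]
bay 32 [539.3 150.9  80.9]
bay 96 [531.6  87.4  80.9]
button deck [ 52.8 -97.6  30. ]
button deck [52.5 30.2 30. ]
tabL deck [106.9 -16.4  97.2]
tabR deck [104.9  23.   98.8]
tray corners
 [[ 467.1 -103.1    5. ]
 [ 553.2 -107.2    5. ]
 [ 544.5 -307.8    5. ]
 [ 458.3 -303.     5. ]] centre [ 505.8 -205.3    5. ] [200.   86.2 200.9  86.3]
cell blue tri [ 505.6 -269.5   41.1] 6.5769811032150916 axis lateral [[ 507.7 -268.7   35. ]]
cell blue tri [ 507.5 -205.8   40.5] 7.502830648752212 axis lateral [[ 510.  -204.2   35. ]]
cell blue tri [ 509.8 -142.7   40.1] 7.4131735320525385 axis lateral [[ 512.3 -140.8   35. ]]
```

The lip is evidently 270 wide (measured 268) and the bed's upper end is at about deck x = 150. I refit with those sizes.

```bash
cat > fit.py <<'E'
from h import *
np.set_printoptions(precision=1,suppress=True)
S=lambda u,v:((u+.5)/7-.5+290,(v+.5)/7-.5+122); T=lambda u,v:((u+.5)/5.7-.5+148,(v+.5)/5.7-.5+198)
pts={"A":((15,302),(716,470),(150,145,0)),"B":((468,50),(18,402),(150,-145,0)),
"Li3":((262,488),(738,102),(9,135,56)),"Li0":((680,240),(105,42),(9,-135,56)),
"Lo3":((280,522),(741,70),(-8,135,56)),"Lo0":((700,262),(108,10),(-8,-135,56))}
X={k:tri(S(*a),T(*b))[0] for k,(a,b,_) in pts.items()}
W=np.array([X[q] for q in X]); M=np.array([pts[q][2] for q in X],float)
from scipy.spatial.transform import Rotation as Ro
w0,m0=W.mean(0),M.mean(0); R=Ro.align_vectors(W-w0,M-m0)[0].as_matrix()
yaw=np.arctan2(R[1,0],R[0,0]); print("tilt",np.degrees(np.arcsin(R[2,0])),"yaw",yaw)
c=np.cos(yaw);s=np.sin(yaw);ct,st=np.cos(np.pi/6),.5
R=np.array([[c*ct,-s,-c*st],[s*ct,c,-s*st],[st,0,ct]]); o=w0-R@m0
print("o",o,"res\n",W-(M@R.T+o)); np.savez("deck.npz",R=R,o=o,yaw=yaw)
for b in((171,186),(474,216)):
    C,d=ray("top",T(*b)); C=R.T@(C-o); d=R.T@d[0]; print("button deck",C+d*(30-C[2])/d[2])
for b in((294,240),(400,246)):
    C,d=ray("top",T(*b)); C=R.T@(C-o); d=R.T@d[0]; print("tab top edge deck",C+d*(92-C[2])/d[2])
for b in((357,78),(650,108)):
    C,d=ray("top",T(*b)); C=R.T@(C-o); d=R.T@d[0]; print("contact on end wall",C-d*C[0]/d[0])
for y in(-96,-32,32,96): print("bay",y,R@(31,y,30)+o)
E
python3 fit.py
```

```text
tilt 30.273063525291555 yaw 3.0217404629514855
o [561.5 180.5  35.5] res
 [[ 0.7  1.4 -1.6]
 [ 0.6 -2.2  2.3]
 [ 1.3 -0.5  3.3]
 [-0.4 -0.3 -3.8]
 [-0.4 -0.2  1.1]
 [-1.8  1.6 -1.4]]
button deck [ 60.4 -97.6  30. ]
button deck [60.2 30.2 30. ]
tab top edge deck [109.1 -21.9  92. ]
tab top edge deck [107.1  18.5  92. ]
contact on end wall [  0.  -32.7  30.9]
contact on end wall [ 0.  95.2 30.5]
bay -96 [561.2 277.2  77. ]
bay -32 [553.5 213.7  77. ]
bay 32 [545.9 150.1  77. ]
bay 96 [538.2  86.6  77. ]
```

Fit is good: tilt 30.3°, residuals under 4 mm, end-wall contacts at z 30.7, cells at bays 0 and 2, so bays 1 and 3 are empty. Next is a helper that works out the jog increments.

```bash
cat > plan.py <<'E'
import sys, numpy as np
from h import r
from scipy.spatial.transform import Rotation as Ro
np.set_printoptions(precision=4,suppress=True)
d=np.load("deck.npz"); Rd=d["R"]; od=d["o"]+Rd@(-1,-1.4,0)
tc=np.array([505.8,-205.3,0]); a=np.pi-.04; Rt=Ro.from_euler("z",a).as_matrix()
def plan(frame,x,y,z):   # TCP target in deck/tray frame, tool square to it, tool x along its x
    R,o=(Rd,od) if frame=="deck" else (Rt,tc)
    p=R@(x,y,z)+o; Rg=R@np.diag([1,-1,-1]); s=r.sense()
    R0=Ro.from_euler("xyz",s["tcp_rot"]); e=p-s["eef_pos"]
    print("clk",s["clock"],"turn",(R0.inv()*Ro.from_matrix(Rg)).as_rotvec(),"shift_now(m)",R0.inv().apply(e)/1e3,"shift_after(m)",Rg.T@e/1e3)
    print("in frame",R.T@(s["eef_pos"]-o),"world",s["eef_pos"],"->",p,"open",s["opening"],"grip",s["grasp_force"],"F",s["contact_force"])
if __name__=="__main__": plan(sys.argv[1],*map(float,sys.argv[2:]))
E
python3 plan.py tray 0 -64 150; python3 -m jog '[[[0,0,-0.103],[0,0,0],0.13],[[0,0,-0.103],[0,0,0],0.13]]' 60; python3 plan.py tray 0 -64 150
```

```text
clk 0.1 turn [-0.0013 -0.0002 -0.2057] shift_now(m) [-0.5275 -0.6379  0.1064] shift_after(m) [-0.386  -0.7323  0.1056]
in frame [ 386.0029 -796.3112  255.6285] world [151.9499 605.8102 255.6285] -> [ 508.3593 -141.3512  150.    ] open 1.000189229764968 grip 0.0 F [-0.5906  0.464   0.2354]
clock: 0.3
eef_pos: [152.0, 605.9, 255.8]
tcp_rot: [-3.141, -0.0, 3.106]
contact_force: [0.1, -0.3, -0.0]
opening: 0.688
grasp_force: 0.0
clk 0.3 turn [-0.0009 -0.0002  0.0043] shift_now(m) [-0.3828 -0.734   0.1064] shift_after(m) [-0.386  -0.7324  0.1058]
in frame [ 385.9539 -796.4466  255.8123] world [152.0041 605.9435 255.8123] -> [ 508.3593 -141.3512  150.    ] open 0.6878742025251057 grip 0.0 F [ 0.0767 -0.3189 -0.0284]
```

```bash
python3 -m jog '[[[0,0,0],[-0.021,-0.040,0],0.13],[[0,0,0],[-0.021,-0.040,0],0.13],[[0,0,0],[-0.021,-0.040,0],0.13],[[0,0,0],[-0.021,-0.040,0],0.13],[[0,0,0],[-0.021,-0.040,0],0.13],[[0,0,0],[-0.021,-0.040,0],0.13],[[0,0,0],[-0.021,-0.040,0],0.13],[[0,0,0],[-0.021,-0.040,0],0.13],[[0,0,0],[-0.021,-0.040,0],0.13],[[0,0,0],[-0.021,-0.040,0],0.13],[[0,0,0],[-0.021,-0.040,0],0.13],[[0,0,0],[-0.021,-0.040,0],0.13]]'; python3 plan.py tray 0 -64 150
```

```text
clock: 1.5
eef_pos: [385.1, 114.8, 256.4]
tcp_rot: [3.141, 0.0, 3.102]
contact_force: [0.4, 0.2, 1.0]
opening: 0.566
grasp_force: 0.0
clk 1.5 turn [0.0001 0.0003 0.0003] shift_now(m) [-0.1333 -0.2511  0.1064] shift_after(m) [-0.1334 -0.251   0.1064]
in frame [ 133.444  -314.9903  256.3511] world [385.059  114.7746 256.3511] -> [ 508.3593 -141.3512  150.    ] open 0.5657924416548802 grip 0.0 F [0.3561 0.2181 0.9847]
```

```bash
python3 -m jog '[[[0,0,0],[-0.0222,-0.0418,0],0.13],[[0,0,0],[-0.0222,-0.0418,0],0.13],[[0,0,0],[-0.0222,-0.0418,0],0.13],[[0,0,0],[-0.0222,-0.0418,0.01],0.13],[[0,0,0],[-0.0222,-0.0418,0.02],0.13],[[0,0,0],[-0.0222,-0.0418,0.03],0.13],[[0,0,0],[0,0,0.04],0.13],[[0,0,0],[0,0,0.03],0.13],[[0,0,0],[0,0,0],0.13]]'; python3 plan.py tray 0 -64 47; python3 - <<'E'
from h import *
a=r.grab_frame("scene")[190:290,200:340,::-1];b=r.grab_frame("top")[190:290,300:440,::-1]
cv2.imwrite("pics/g1.png",cv2.resize(np.vstack([a,b]),None,fx=2.9,fy=2.9,interpolation=2))
E
```

```text
clock: 2.4
eef_pos: [502.1, -133.2, 126.2]
tcp_rot: [3.14, -0.008, 3.101]
contact_force: [-0.3, 0.2, 0.2]
opening: 0.562
grasp_force: 0.0
clk 2.4 turn [ 0.0017 -0.0077 -0.0006] shift_now(m) [-0.0072 -0.008   0.0792] shift_after(m) [-0.0066 -0.0079  0.0792]
in frame [  6.5551 -71.8944 126.2361] world [ 502.1252 -133.201   126.2361] -> [ 508.3593 -141.3512   47.    ] open 0.5620373395261232 grip 0.0 F [-0.2887  0.1714  0.2227]
```

View pics/g1.png

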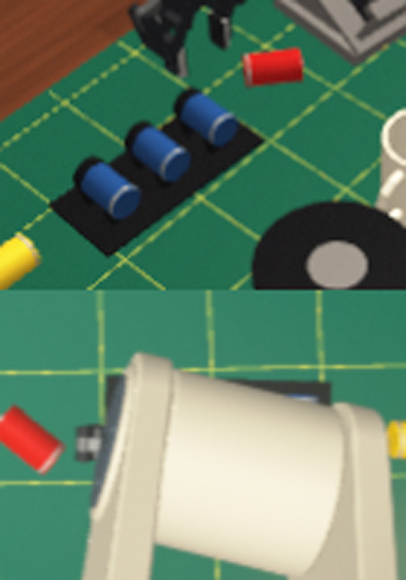

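Scene view (top half): the open fingers hang above the tray's near cell, which is at about (270,230). The arm hides the tray in the top view (lower half). I correct the offset, descend and grip.

```bash
python3 plan.py tray 0 -64 47; python3 - <<'E'
from h import *
s=r.sense()["eef_pos"]; print(proj("scene",[s-[0,0,20],s-[0,24,22],s+[0,24,-22]]))
E
python3 -m jog '[[[0,0,0],[-0.004,-0.005,0],0.13],[[0,0,0],[0,0,0],0.13],[[0,0,0],[0,0,0],0.13]]'; python3 plan.py tray 0 -64 47
```

```text
clk 2.5 turn [ 0.0003 -0.0013  0.0003] shift_now(m) [-0.0038 -0.0077  0.0832] shift_after(m) [-0.0037 -0.0077  0.0832]
in frame [  3.7326 -71.7227 130.1605] world [ 504.9385 -133.4854  130.1605] -> [ 508.3593 -141.3512   47.    ] open 0.5681641557864026 grip 0.0 F [-0.2969 -0.1774  0.2496]
[[269.38203142 208.61249249]
 [263.30254106 213.65085403]
 [275.44395273 204.70344717]]
clock: 2.8
eef_pos: [509.9, -138.9, 131.4]
tcp_rot: [-3.141, 0.002, 3.102]
contact_force: [-0.9, -0.1, 0.2]
opening: 0.572
grasp_force: 0.0
clk 2.8 turn [-0.0006  0.0024  0.0003] shift_now(m) [ 0.0016 -0.0024  0.0844] shift_after(m) [ 0.0014 -0.0025  0.0844]
in frame [ -1.4206 -66.4602 131.4292] world [ 509.8772 -138.9498  131.4292] -> [ 508.3593 -141.3512   47.    ] open 0.571614513431465 grip 0.0 F [-0.8921 -0.1483  0.2203]
```

```bash
python3 -m jog '[[[0,0,0],[0.001,-0.0025,0.02],0.13],[[0,0,0],[0,0,0.02],0.13],[[0,0,0],[0,0,0.02],0.13],[[0,0,0],[0,0,0.015],0.13],[[0,0,0],[0,0,0.009],0.13],[[0,0,0],[0,0,0],0.13],[[0,0,0],[0,0,0],0.13]]'; python3 plan.py tray 0 -64 47
```

```text
clock: 3.5
eef_pos: [508.2, -141.3, 46.7]
tcp_rot: [-3.141, 0.001, 3.102]
contact_force: [-0.5, -0.3, -0.3]
opening: 0.564
grasp_force: 0.0
clk 3.5 turn [-0.0002  0.0007  0.0003] shift_now(m) [-0.0001 -0.0001 -0.0003] shift_after(m) [-0.0001 -0.0001 -0.0003]
in frame [  0.1313 -64.0748  46.6531] world [ 508.2311 -141.2712   46.6531] -> [ 508.3593 -141.3512   47.    ] open 0.5643163599444241 grip 0.0 F [-0.53   -0.2852 -0.3181]
```

```bash
python3 -m jog '[[[0,0,0],[0,0,0],-1],[[0,0,0],[0,0,0],-1],[[0,0,0],[0,0,0],-1],[[0,0,0],[0,0,0],-1]]' 60; python3 -m jog '[[[0,0,0],[0,0,-0.02],-1],[[0,0,0],[0,0,-0.03],-1],[[0,0,0],[0,0,-0.04],-1],[[0,0,0],[0,0,-0.04],-1],[[0,0,0],[0,0,-0.02],-1],[[0,0,0],[0,0,0],-1]]';  python3 plan.py deck 43 -32 120
```

```text
clock: 3.9
eef_pos: [508.5, -140.2, 47.4]
tcp_rot: [3.14, 0.001, 3.101]
contact_force: [0.0, 9.8, 7.7]
opening: 0.378
grasp_force: 58.7
clock: 4.5
eef_pos: [509.8, -141.7, 199.9]
tcp_rot: [-3.14, 0.007, 3.102]
contact_force: [0.2, -0.3, -1.4]
opening: 0.378
grasp_force: 60.1
clk 4.5 turn [-0.0223  0.5301  0.0779] shift_now(m) [-0.0648  0.3555  0.0394] shift_after(m) [-0.0513  0.3595  0.016 ]
in frame [ 94.2619 327.4882 135.991 ] world [ 509.7962 -141.7397  199.9416] -> [588.9161 210.8176 160.462 ] open 0.37757113548955684 grip 60.142149925231934 F [ 0.2237 -0.3228 -1.3512]
```

```bash
python3 -m jog '[[[-0.0045,0.106,0.0156],[-0.01,0,0],-1],[[-0.0045,0.106,0.0156],[-0.01,0,0],-1],[[-0.0045,0.106,0.0156],[-0.01,0,0],-1],[[-0.0045,0.106,0.0156],[-0.01,0,0],-1],[[-0.0045,0.106,0.0156],[-0.01,0,0],-1],[[0,0,0],[0,0,0],-1],[[0,0,0],[0,0,0],-1]]'; python3 plan.py deck 43 -32 120
```

```text
clock: 5.2
eef_pos: [555.5, -144.4, 183.7]
tcp_rot: [3.14, -0.531, 3.023]
contact_force: [-0.6, -0.3, -1.4]
opening: 0.374
grasp_force: 60.3
clk 5.2 turn [ 0.0013 -0.0079  0.0011] shift_now(m) [-0.0041  0.3566  0.0253] shift_after(m) [-0.0036  0.3567  0.0248]
in frame [ 46.5557 324.672  144.8317] world [ 555.5401 -144.4121  183.7447] -> [588.9161 210.8176 160.462 ] open 0.37421495871085103 grip 60.25087237358093 F [-0.5527 -0.3134 -1.3678]
```

```bash
python3 -m jog '[[[0,0,0],[0,0.02,0],-1],[[0,0,0],[0,0.04,0],-1],[[0,0,0],[0,0.04,0],-1],[[0,0,0],[0,0.04,0],-1],[[0,0,0],[0,0.04,0],-1],[[0,0,0],[0,0.04,0],-1],[[0,0,0],[0,0.04,0],-1],[[0,0,0],[0,0.04,0],-1],[[0,0,0],[-0.003,0.036,0],-1],[[0,0,0],[0,0.02,0.01],-1],[[0,0,0],[0,0,0.012],-1],[[0,-0.008,0],[0,0,0],-1]]'; python3 -m jog '[[[0,0,0],[0,0,0],-1],[[0,0,0],[0,0,0],-1]]'; python3 plan.py deck 43 -32 60
```

```text
clock: 6.4
eef_pos: [587.8, 209.5, 164.2]
tcp_rot: [-3.141, -0.525, 3.023]
contact_force: [0.2, 0.2, -1.2]
opening: 0.377
grasp_force: 60.3
clock: 6.6
eef_pos: [590.4, 208.7, 166.2]
tcp_rot: [3.14, -0.522, 3.021]
contact_force: [-0.8, -0.4, -0.1]
opening: 0.377
grasp_force: 60.3
clk 6.6 turn [ 0.0019  0.002  -0.0007] shift_now(m) [-0.0013  0.0018  0.0658] shift_after(m) [-0.0014  0.0019  0.0658]
in frame [ 44.4078 -30.1204 125.8104] world [590.3653 208.7499 166.1979] -> [559.1313 214.4045 108.5005] open 0.37725916756812816 grip 60.25025725364685 F [-0.8108 -0.3905 -0.1211]
```

```bash
python3 -m jog '[[[0,0,0],[0.002,0.002,0.02],-1],[[0,0,0],[0,0,0.02],-1],[[0,0,0],[0,0,0.016],-1],[[0,0,0],[0,0,0.01],-1],[[0,0,0],[0,0,0],-1],[[0,0,0],[0,0,0],-1]]'; python3 plan.py deck 43 -32 42;  python3 - <<'E'
from h import *
a=r.grab_frame("scene")[110:220,270:410,::-1]
cv2.imwrite("pics/p1.png",cv2.resize(a,None,fx=5,fy=5,interpolation=2))
E
```

```text
clock: 7.2
eef_pos: [556.7, 215.8, 110.0]
tcp_rot: [3.14, -0.522, 3.022]
contact_force: [0.4, -0.3, -1.6]
opening: 0.374
grasp_force: 60.3
clk 7.2 turn [0.0017 0.002  0.0001] shift_now(m) [-0.0029 -0.0012  0.018 ] shift_after(m) [-0.003  -0.0011  0.018 ]
in frame [ 45.9557 -33.1331  59.9865] world [556.7188 215.8364 109.9667] -> [550.1959 215.4806  92.912 ] open 0.3741863815493544 grip 60.250818729400635 F [ 0.4309 -0.3123 -1.6269]
```

View pics/p1.png

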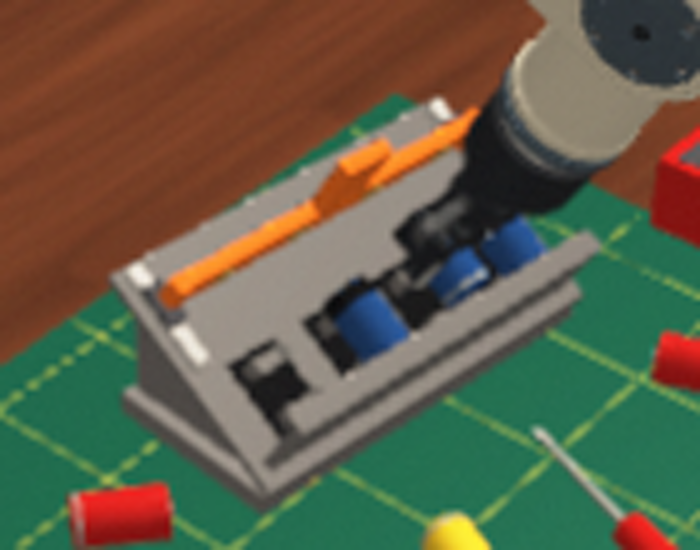

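The held cell (foot ring at about crop (462,290)) hangs over bay 1, up-slope of the lip, between the seated cells. Lowering to contact.

```bash
python3 -m jog '[[[0,0,0],[0,-0.001,0.007],-1],[[0,0,0],[0,0,0.005],-1],[[0,0,0],[0,0,0.003],-1],[[0,0,0],[0,0,0],-1]]'; python3 -m jog '[[[0,0,0],[0,0,0.0015],-1],[[0,0,0],[0,0,0],-1]]';  python3 -m jog '[[[0,0,0],[0,0,0.0015],-1],[[0,0,0],[0,0,0],-1]]'; python3 plan.py deck 43 -32 42
```

```text
clock: 7.65
eef_pos: [547.9, 216.0, 95.9]
tcp_rot: [3.141, -0.523, 3.022]
contact_force: [0.3, -0.3, -1.2]
opening: 0.375
grasp_force: 60.3
clock: 7.85
eef_pos: [547.8, 216.2, 95.1]
tcp_rot: [3.14, -0.522, 3.022]
contact_force: [-0.2, -0.3, -0.8]
opening: 0.372
grasp_force: 60.3
clock: 8.05
eef_pos: [547.7, 216.2, 94.8]
tcp_rot: [3.14, -0.521, 3.023]
contact_force: [2.1, -1.2, 6.0]
opening: 0.378
grasp_force: 61.2
clk 8.05 turn [0.0016 0.0026 0.0008] shift_now(m) [-0.0032 -0.0004  0.0004] shift_after(m) [-0.0032 -0.0004  0.0004]
in frame [ 46.1546 -32.4445  42.4096] world [547.74   216.2241  94.844 ] -> [550.1959 215.4806  92.912 ] open 0.3776457937694025 grip 61.22598052024841 F [ 2.1476 -1.193   5.9804]
```

```bash
python3 -m jog '[[[0,0,0],[-0.003,0,-0.0003],-1],[[0,0,0],[-0.004,0,0],-1],[[0,0,0],[-0.004,0,0],-1],[[0,0,0],[-0.002,0,0],-1],[[0,0,0],[0,0,0],-1],[[0,0,0],[0,0,0],-1]]'; python3 plan.py deck 31 -32 42; python3 -m jog '[[[0,0,0],[-0.001,0,0],-1],[[0,0,0],[0,0,0],-1]]';  python3 -m jog '[[[0,0,0],[-0.001,0,0],-1],[[0,0,0],[0,0,0],-1]]'; python3 plan.py deck 31 -32 42
```

```text
clock: 8.65
eef_pos: [558.6, 214.9, 88.5]
tcp_rot: [3.14, -0.522, 3.023]
contact_force: [-0.1, -1.5, 5.1]
opening: 0.377
grasp_force: 61.0
clk 8.65 turn [0.0014 0.0015 0.0008] shift_now(m) [-0.0025 -0.0004  0.0004] shift_after(m) [-0.0025 -0.0004  0.0004]
in frame [ 33.4941 -32.4088  42.4238] world [558.6284 214.8769  88.5261] -> [560.5136 214.2381  86.912 ] open 0.3774434114985162 grip 60.95785617828369 F [-0.1096 -1.5108  5.0959]
clock: 8.85
eef_pos: [559.3, 214.8, 88.2]
tcp_rot: [3.14, -0.523, 3.023]
contact_force: [-1.0, -1.0, 7.9]
opening: 0.374
grasp_force: 61.0
clock: 9.05
eef_pos: [560.1, 214.7, 87.7]
tcp_rot: [3.14, -0.523, 3.023]
contact_force: [-0.3, -0.2, 7.6]
opening: 0.377
grasp_force: 61.0
clk 9.05 turn [0.0013 0.0008 0.0008] shift_now(m) [-0.0008 -0.0004  0.0004] shift_after(m) [-0.0008 -0.0004  0.0004]
in frame [ 31.8258 -32.4007  42.426 ] world [560.0629 214.6959  87.6938] -> [560.5136 214.2381  86.912 ] open 0.37697702322574284 grip 60.9511399269104 F [-0.3197 -0.2159  7.6426]
```

```bash
for i in 1; do python3 -m jog '[[[0,0,0],[-0.001,0,0],-1],[[0,0,0],[0,0,0],-1]]';  python3 -m jog '[[[0,0,0],[-0.001,0,0],-1],[[0,0,0],[0,0,0],-1]]'; python3 -m jog '[[[0,0,0],[-0.001,0,0],-1],[[0,0,0],[0,0,0],-1]]'; done; python3 plan.py deck 31 -32 42
```

```text
clock: 9.25
eef_pos: [560.1, 214.7, 87.7]
tcp_rot: [3.14, -0.525, 3.023]
contact_force: [-4.6, -0.9, 10.4]
opening: 0.377
grasp_force: 61.1
clock: 9.45
eef_pos: [560.2, 214.7, 87.6]
tcp_rot: [3.14, -0.527, 3.023]
contact_force: [-7.7, -0.5, 14.5]
opening: 0.376
grasp_force: 61.3
clock: 9.65
eef_pos: [560.2, 214.6, 87.5]
tcp_rot: [3.14, -0.529, 3.023]
contact_force: [-10.0, -0.2, 17.3]
opening: 0.378
grasp_force: 61.5
clk 9.65 turn [ 0.0007 -0.0055  0.0011] shift_now(m) [-0.0006 -0.0004  0.0004] shift_after(m) [-0.0006 -0.0004  0.0004]
in frame [ 31.6178 -32.3507  42.3636] world [560.2049 214.6285  87.5358] -> [560.5136 214.2381  86.912 ] open 0.3777222693765071 grip 61.509050130844116 F [-10.0156  -0.1877  17.2723]
```

Firm stop at deck x ≈ 31.7, so the cell is against the end wall. Relaxing, releasing and retracting.

```bash
python3 -m jog '[[[0,0,0],[0.0025,0,0],-1],[[0,0,0],[0,0,0],0.13],[[0,0,0],[0,0,0],0.13],[[0,0,0],[0,0,0],0.13],[[0,0,0],[0,0,0],0.13]]'; python3 -m jog '[[[0,0,0],[0,0,-0.01],0.13],[[0,0,0],[0,0,-0.02],0.13],[[0,0,0],[0,0,-0.03],0.13],[[0,0,0],[0,0,-0.04],0.13],[[0,0,0],[0,0,-0.02],0.13],[[0,0,0],[0,0,0],0.13]]'; python3 plan.py tray 0 0 150; python3 - <<'E'
from h import *
a=r.grab_frame("scene")[110:220,270:410,::-1]
cv2.imwrite("pics/p2.png",cv2.resize(a,None,fx=5,fy=5,interpolation=2))
E
```

```text
clock: 10.15
eef_pos: [560.5, 214.6, 86.1]
tcp_rot: [3.14, -0.522, 3.022]
contact_force: [0.6, 0.1, -0.3]
opening: 0.563
grasp_force: 0.0
clock: 10.75
eef_pos: [622.7, 207.3, 193.7]
tcp_rot: [3.138, -0.516, 3.023]
contact_force: [0.6, 0.1, 0.1]
opening: 0.564
grasp_force: 0.0
clk 10.75 turn [ 0.0242 -0.516  -0.078 ] shift_now(m) [ 0.0369 -0.4239  0.0695] shift_after(m) [ 0.1003 -0.417   0.0437]
in frame [-100.3439 -416.9926  193.7094] world [622.7389 207.3464 193.7094] -> [ 505.8 -205.3  150. ] open 0.5641544917104122 grip 0.0 F [0.5587 0.0695 0.1306]
```

View pics/p2.png

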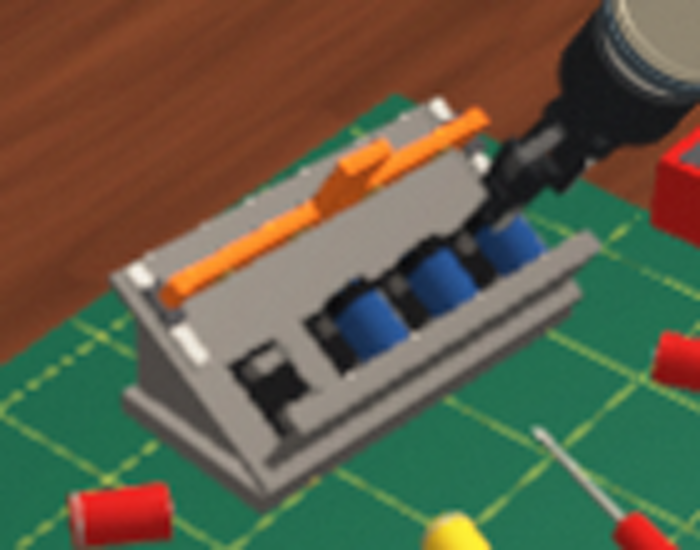

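Bay 1's cell now lies with its foot under the lip, level with its neighbours (crop (440,280)). Only bay 3 is still empty (crop (275,375)). Now the middle tray cell.

```bash
python3 -m jog '[[[0,0,0],[0.01,-0.02,0],0.13],[[0,0,0],[0.01,-0.04,0],0.13],[[0,0,0],[0.01,-0.042,0],0.13],[[0,0,0],[0,-0.042,0],0.13],[[0,0,0],[0,-0.042,0],0.13],[[0,0,0],[0,-0.042,0],0.13],[[0,0,0],[0,-0.042,0],0.13],[[0,0,0],[0,-0.042,0],0.13],[[0,0,0],[0,-0.042,0],0.13],[[0,0,0],[0,-0.042,0],0.13],[[0,0,0],[0,-0.02,0],0.13],[[0,0,0],[0,0,0],0.13]]'; python3 -m jog '[[[0.005,-0.103,-0.0156],[0.01,0,0],0.13],[[0.005,-0.103,-0.0156],[0.01,0,0],0.13],[[0.005,-0.103,-0.0156],[0.01,0,0],0.13],[[0.005,-0.103,-0.0156],[0.01,0,0],0.13],[[0.005,-0.103,-0.0156],[0,0,0],0.13],[[0,0,0],[0,0,0],0.13],[[0,0,0],[0,0,0],0.13]]'; python3 plan.py tray 0 0 120
```

```text
clock: 12.0
eef_pos: [543.0, -204.5, 203.7]
tcp_rot: [3.14, -0.524, 3.02]
contact_force: [1.0, 0.5, -0.2]
opening: 0.567
grasp_force: 0.0
clock: 12.7
eef_pos: [507.1, -198.1, 219.2]
tcp_rot: [-3.14, -0.009, 3.103]
contact_force: [0.7, -0.5, 0.3]
opening: 0.564
grasp_force: 0.0
clk 12.7 turn [-0.0017 -0.0091  0.001 ] shift_now(m) [ 0.0002 -0.0071  0.0992] shift_after(m) [ 0.0011 -0.0073  0.0992]
in frame [ -1.0541  -7.2698 219.1623] world [ 507.144  -198.0782  219.1623] -> [ 505.8 -205.3  120. ] open 0.5641527965780985 grip 0.0 F [ 0.661  -0.4502  0.304 ]
```

```bash
python3 -m jog '[[[0,-0.009,0],[0.001,-0.0065,0.03],0.13],[[0,0,0],[0,0,0.035],0.13],[[0,0,0],[0,0,0.025],0.13],[[0,0,0],[0,0,0.01],0.13],[[0,0,0],[0,0,0],0.13],[[0,0,0],[0,0,0],0.13]]'; python3 plan.py tray 0 0 47
```

```text
clock: 13.3
eef_pos: [507.0, -205.8, 119.6]
tcp_rot: [-3.139, 0.002, 3.103]
contact_force: [-0.3, 0.4, 1.3]
opening: 0.564
grasp_force: 0.0
clk 13.3 turn [-0.0024  0.0018  0.0013] shift_now(m) [0.0013 0.0007 0.0725] shift_after(m) [0.0012 0.0005 0.0726]
in frame [ -1.1927   0.4838 119.5505] world [ 506.9724 -205.8311  119.5505] -> [ 505.8 -205.3   47. ] open 0.56364142786644 grip 0.0 F [-0.3371  0.4249  1.3464]
```

```bash
python3 -m jog '[[[0,0,0],[0.001,0.001,0.02],0.13],[[0,0,0],[0,0,0.02],0.13],[[0,0,0],[0,0,0.02],0.13],[[0,0,0],[0,0,0.0125],0.13],[[0,0,0],[0,0,0],0.13],[[0,0,0],[0,0,0],0.13]]'; python3 plan.py tray 0 0 47
```

```text
clock: 13.9
eef_pos: [505.9, -205.2, 47.4]
tcp_rot: [-3.139, 0.003, 3.102]
contact_force: [-0.1, -0.4, -0.7]
opening: 0.565
grasp_force: 0.0
clk 13.9 turn [-0.0027  0.0027  0.0009] shift_now(m) [ 0.0001 -0.0001  0.0004] shift_after(m) [ 0.0001 -0.0001  0.0004]
in frame [-0.0559 -0.0909 47.4105] world [ 505.8594 -205.2114   47.4105] -> [ 505.8 -205.3   47. ] open 0.5652175214042937 grip 0.0 F [-0.0736 -0.4453 -0.7372]
```

```bash
python3 -m jog '[[[0,0,0],[0,0,0],-1],[[0,0,0],[0,0,0],-1],[[0,0,0],[0,0,0],-1],[[0,0,0],[0,0,0],-1]]' 60; python3 -m jog '[[[0,0,0],[0,0,-0.02],-1],[[0,0,0],[0,0,-0.03],-1],[[0,0,0],[0,0,-0.04],-1],[[0,0,0],[0,0,-0.04],-1],[[0,0,0],[0,0,-0.02],-1],[[0,0,0],[0,0,0],-1]]'; python3 -m jog '[[[-0.0045,0.105,0.0156],[-0.01,0,0],-1],[[-0.0045,0.105,0.0156],[-0.01,0,0],-1],[[-0.0045,0.105,0.0156],[-0.01,0,0],-1],[[-0.0045,0.105,0.0156],[-0.01,0,0],-1],[[-0.0045,0.105,0.0156],[-0.01,0,0],-1],[[0,0,0],[0,0,0],-1],[[0,0,0],[0,0,0],-1]]'; python3 plan.py deck 46 96 120
```

```text
clock: 14.3
eef_pos: [506.0, -204.1, 48.1]
tcp_rot: [-3.14, 0.003, 3.101]
contact_force: [0.6, 9.6, 8.2]
opening: 0.376
grasp_force: 58.7
clock: 14.9
eef_pos: [506.9, -205.4, 200.6]
tcp_rot: [-3.137, 0.009, 3.102]
contact_force: [0.4, 0.1, -1.7]
opening: 0.376
grasp_force: 60.3
clock: 15.6
eef_pos: [552.7, -207.7, 184.4]
tcp_rot: [-3.141, -0.524, 3.023]
contact_force: [-1.0, 1.1, -1.3]
opening: 0.375
grasp_force: 60.4
clk 15.6 turn [-0.0006 -0.0008  0.0009] shift_now(m) [0.003  0.2919 0.0276] shift_after(m) [0.0033 0.2919 0.0277]
in frame [ 42.7373 387.8687 147.7465] world [ 552.7139 -207.7251  184.3598] -> [571.0323  84.0465 161.962 ] open 0.37542869834695486 grip 60.362616777420044 F [-1.0439  1.1121 -1.309 ]
```

```bash
python3 -m jog '[[[0,0,0],[0,0.02,0],-1],[[0,0,0],[0,0.04,0],-1],[[0,0,0],[0,0.042,0],-1],[[0,0,0],[0,0.042,0],-1],[[0,0,0],[0,0.042,0],-1],[[0,0,0],[0,0.042,0],-1],[[0,0,0],[0.003,0.036,0],-1],[[0,0,0],[0,0.018,0.01],-1],[[0,0,0],[0,0.01,0.015],-1],[[0,0,0],[0,0,0],-1],[[0,0,0],[0,0,0],-1]]'; python3 plan.py deck 46 96 60
```

```text
clock: 16.7
eef_pos: [572.1, 82.6, 165.6]
tcp_rot: [-3.14, -0.524, 3.021]
contact_force: [-0.1, -0.0, -1.0]
opening: 0.374
grasp_force: 60.4
clk 16.7 turn [-0.0015 -0.0007 -0.0007] shift_now(m) [-0.0008  0.0014  0.0638] shift_after(m) [-0.0007  0.0013  0.0638]
in frame [ 46.7137  97.277  123.7662] world [572.1355  82.6274 165.5805] -> [541.2475  87.6334 110.0005] open 0.3742643677362784 grip 60.361976623535156 F [-0.1197 -0.0479 -0.991 ]
```

```bash
python3 -m jog '[[[0,0,0],[0,0.001,0.02],-1],[[0,0,0],[0,0,0.025],-1],[[0,0,0],[0,0,0.02],-1],[[0,0,0],[0,0,0.01],-1],[[0,0,0],[0,0,0.004],-1],[[0,0,0],[0,0,0],-1],[[0,0,0],[0,0,0],-1]]'; python3 plan.py deck 46 96 42;  python3 -m jog '[[[0,0,0],[0,0,0.0015],-1],[[0,0,0],[0,0,0],-1]]';  python3 -m jog '[[[0,0,0],[0,0,0.001],-1],[[0,0,0],[0,0,0],-1]]'; python3 plan.py deck 31 96 42
```

```text
clock: 17.4
eef_pos: [534.9, 89.1, 98.2]
tcp_rot: [-3.141, -0.522, 3.022]
contact_force: [-1.2, -0.1, -0.8]
opening: 0.377
grasp_force: 60.4
clk 17.4 turn [-0.0005  0.0019 -0.0002] shift_now(m) [ 0.0002 -0.0007  0.0046] shift_after(m) [ 0.0002 -0.0007  0.0046]
in frame [45.7616 95.3251 46.5631] world [534.863   89.0821  98.2446] -> [532.3121  88.7095  94.412 ] open 0.3772829832096148 grip 60.36257028579712 F [-1.1938 -0.1127 -0.8409]
clock: 17.6
eef_pos: [533.5, 89.4, 96.6]
tcp_rot: [-3.141, -0.522, 3.022]
contact_force: [-0.6, -0.2, -1.4]
opening: 0.377
grasp_force: 60.4
clock: 17.8
eef_pos: [533.1, 89.5, 95.9]
tcp_rot: [-3.141, -0.522, 3.022]
contact_force: [1.4, -0.9, 2.8]
opening: 0.38
grasp_force: 61.0
clk 17.8 turn [-0.0009  0.0013  0.0002] shift_now(m) [-0.0151 -0.0009  0.0017] shift_after(m) [-0.0151 -0.0009  0.0016]
in frame [46.1048 95.0943 43.6298] world [533.1393  89.5222  95.8759] -> [545.2093  87.1563  86.912 ] open 0.3801690558169415 grip 61.0468590259552 F [ 1.4441 -0.9438  2.7985]
```

```bash
python3 -m jog '[[[0,0,0],[-0.003,-0.0005,0.0003],-1],[[0,0,0],[-0.004,0,0],-1],[[0,0,0],[-0.004,0,0],-1],[[0,0,0],[-0.002,0,0],-1],[[0,0,0],[0,0,0],-1],[[0,0,0],[0,0,0],-1]]'; python3 -m jog '[[[0,0,0],[-0.001,0,0],-1],[[0,0,0],[0,0,0],-1]]';  python3 -m jog '[[[0,0,0],[-0.001,0,0],-1],[[0,0,0],[0,0,0],-1]]';  python3 -m jog '[[[0,0,0],[-0.001,0,0],-1],[[0,0,0],[0,0,0],-1]]';  python3 -m jog '[[[0,0,0],[-0.001,0,0],-1],[[0,0,0],[0,0,0],-1]]'; python3 plan.py deck 31 96 42
```

```text
clock: 18.4
eef_pos: [543.7, 87.8, 89.3]
tcp_rot: [-3.141, -0.524, 3.022]
contact_force: [-0.6, -0.2, 7.2]
opening: 0.379
grasp_force: 61.3
clock: 18.6
eef_pos: [544.4, 87.7, 88.9]
tcp_rot: [-3.141, -0.524, 3.022]
contact_force: [-0.1, 1.0, 8.3]
opening: 0.381
grasp_force: 61.3
clock: 18.8
eef_pos: [545.2, 87.6, 88.4]
tcp_rot: [-3.141, -0.524, 3.022]
contact_force: [-0.2, 0.2, 9.2]
opening: 0.379
grasp_force: 61.3
clock: 19.0
eef_pos: [545.5, 87.5, 88.2]
tcp_rot: [-3.141, -0.526, 3.022]
contact_force: [-2.4, 0.7, 11.9]
opening: 0.378
grasp_force: 61.3
clock: 19.2
eef_pos: [545.6, 87.5, 88.1]
tcp_rot: [-3.141, -0.528, 3.022]
contact_force: [-6.2, -0.5, 15.4]
opening: 0.375
grasp_force: 61.6
clk 19.2 turn [-0.0011 -0.0042  0.0004] shift_now(m) [-0.0003 -0.0004  0.0012] shift_after(m) [-0.0003 -0.0004  0.0012]
in frame [31.319  95.6336 43.2188] world [545.5838  87.4802  88.1271] -> [545.2093  87.1563  86.912 ] open 0.37464767595103565 grip 61.58139109611511 F [-6.1643 -0.5236 15.4083]
```

```bash
python3 -m jog '[[[0,0,0],[0.0022,0,0],-1],[[0,0,0],[0,0,0],0.13],[[0,0,0],[0,0,0],0.13],[[0,0,0],[0,0,0],0.13],[[0,0,0],[0,0,0],0.13]]'; python3 -m jog '[[[0,0,0],[0,0,-0.01],0.13],[[0,0,0],[0,0,-0.02],0.13],[[0,0,0],[0,0,-0.03],0.13],[[0,0,0],[0,0,-0.04],0.13],[[0,0,0],[0,0,-0.01],0.13],[[0,0,0],[0,0,0],-1],[[0,0,0],[0,0,0],-1]]'; python3 plan.py deck 145 0 150; python3 - <<'E'
from h import *
for n in P: cv2.imwrite(f"pics/q_{n}.png",r.grab_frame(n)[:,:,::-1])
d=np.load("deck.npz"); R=d["R"];o=d["o"]+R@(-1,-1.4,0)
im=cv2.imread("pics/q_scene.png")
m=cv2.inRange(cv2.cvtColor(im,cv2.COLOR_BGR2HSV),(100,120,40),(125,255,255)); k,_,st,ce=cv2.connectedComponentsWithStats(m)
for i in range(1,k):
    if st[i,4]>25: print(st[i],ce[i])
E
```

```text
clock: 19.7
eef_pos: [545.0, 87.5, 87.4]
tcp_rot: [-3.141, -0.524, 3.022]
contact_force: [0.8, -0.1, -0.1]
opening: 0.564
grasp_force: 0.0
clock: 20.4
eef_pos: [599.1, 81.0, 182.3]
tcp_rot: [-3.14, -0.524, 3.022]
contact_force: [-1.5, -1.0, -1.6]
opening: 0.232
grasp_force: 0.0
clk 20.4 turn [-0.0011 -0.0007 -0.0001] shift_now(m) [0.1133 0.0957 0.0017] shift_after(m) [0.1132 0.0957 0.0017]
in frame [ 31.7587  95.7134 151.7414] world [599.0683  80.9588 182.3302] -> [512.2815 187.8154 237.4428] open 0.23176024295473188 grip 0.0 F [-1.5107 -0.9896 -1.6348]
[173  24  30  21 367] [186.9373297   35.04359673]
[420 116  37  34 314] [441.88853503 133.00318471]
[366 153  13  12  80] [372.125 159.   ]
[352 160  14  13 110] [358.22727273 166.33636364]
[338 170  13  12  91] [344.30769231 175.7032967 ]
[322 177  15  14 126] [328.50793651 183.63492063]
[228 246  17  17 161] [234.95652174 252.76397516]
[239 255  10  11  67] [243.13432836 260.17910448]
```

```bash
python3 -m jog '[[[0,0,0],[0.02,0.015,0],-1],[[0,0,0],[0.03,0.025,0],-1],[[0,0,0],[0.033,0.03,0],-1],[[0,0,0],[0.02,0.02,0],-1],[[0,0,0],[0.01,0.006,0],-1],[[0,0,0],[0,0,0],-1],[[0,0,0],[0,0,0],-1]]' 40; python3 plan.py deck 145 0 100; python3 - <<'E'
from h import *
im=r.grab_frame("scene")[:,:,::-1]; cv2.imwrite("pics/q2.png",im)
m=cv2.inRange(cv2.cvtColor(im,cv2.COLOR_BGR2HSV),(100,120,40),(125,255,255)); k,_,st,ce=cv2.connectedComponentsWithStats(m)
for i in range(1,k):
    if st[i,4]>25 and 300<ce[i][0]<400: print(st[i],ce[i])
a=im[110:220,270:410]; cv2.imwrite("pics/p3.png",cv2.resize(a,None,fx=5,fy=5,interpolation=2))
E
```

```text
clock: 21.2
eef_pos: [514.0, 187.3, 238.6]
tcp_rot: [-3.14, -0.524, 3.021]
contact_force: [0.5, -0.0, -0.2]
opening: 0.004
grasp_force: 0.0
clk 21.2 turn [-0.0017 -0.0001 -0.0003] shift_now(m) [0.001  0.0004 0.0519] shift_after(m) [0.001  0.0003 0.0519]
in frame [144.0372   0.3167 151.9356] world [514.0323 187.2856 238.6376] -> [487.4608 190.8046 194.1415] open 0.0035159634256761523 grip 0.0 F [ 0.4996 -0.0458 -0.2189]
[365 151  14  14 113] [371.09734513 157.80530973]
[351 159  15  14 125] [357.824 165.84 ]
[337 168  14  14 121] [343.34710744 174.61983471]
[322 177  15  14 126] [328.50793651 183.63492063]
```

Blobs for bays 0 and 2 are identical to the start; the earlier change was arm shadow. The new cells line up with them. Lowering behind the tab.

```bash
python3 -m jog '[[[0,0,0],[0.001,0,0.02],-1],[[0,0,0],[0,0,0.02],-1],[[0,0,0],[0,0,0.014],-1],[[0,0,0],[0,0,0],-1],[[0,0,0],[-0.005,0,0],-1],[[0,0,0],[-0.005,0,0],-1],[[0,0,0],[0,0,0],-1]]'; python3 plan.py deck 85 0 97; python3 -m jog '[[[0,0,0],[-0.004,0,0],-1],[[0,0,0],[-0.004,0,0],-1],[[0,0,0],[-0.004,0,0],-1]]';  python3 plan.py deck 85 0 97; python3 -m jog '[[[0,0,0],[-0.004,0,0],-1],[[0,0,0],[-0.004,0,0],-1],[[0,0,0],[-0.004,0,0],-1]]';python3 plan.py deck 85 0 97
```

```text
clock: 21.95
eef_pos: [496.3, 190.2, 188.2]
tcp_rot: [-3.141, -0.522, 3.022]
contact_force: [1.2, 0.5, -0.4]
opening: -0.006
grasp_force: 0.0
clk 21.95 turn [-0.0005  0.0016 -0.0002] shift_now(m) [-0.0494 -0.0004  0.0023] shift_after(m) [-0.0494 -0.0004  0.0022]
in frame [134.4009  -0.421   99.2477] world [496.251  190.17   188.1904] -> [537.5604 184.7711 161.5434] open -0.005703294311177825 grip 0.0 F [ 1.1616  0.5353 -0.3984]
clock: 22.25
eef_pos: [505.5, 189.1, 182.3]
tcp_rot: [-3.141, -0.523, 3.022]
contact_force: [-2.2, 0.3, 3.0]
opening: 0.001
grasp_force: 1.0
clk 22.25 turn [-0.0008  0.0002  0.0001] shift_now(m) [-0.0384 -0.0005  0.0018] shift_after(m) [-0.0384 -0.0004  0.0018]
in frame [123.3773  -0.4482  98.7846] world [505.5026 189.0832 182.2776] -> [537.5604 184.7711 161.5434] open 0.000792075264633401 grip 1.0038529336452484 F [-2.1665  0.3254  2.9621]
clock: 22.55
eef_pos: [515.8, 187.8, 176.0]
tcp_rot: [-3.141, -0.523, 3.022]
contact_force: [-1.9, 0.4, 2.0]
opening: -0.0
grasp_force: 1.0
clk 22.55 turn [-0.0009  0.0002  0.0001] shift_now(m) [-0.0262 -0.0005  0.0015] shift_after(m) [-0.0262 -0.0005  0.0015]
in frame [111.2138  -0.4529  98.5242] world [515.8322 187.844  175.9703] -> [537.5604 184.7711 161.5434] open -0.00026809731545277736 grip 1.0022437758743763 F [-1.8863  0.3953  2.0358]
```

```bash
python3 -m jog '[[[0,0,0],[-0.003,0,0],-1],[[0,0,0],[-0.003,0,0],-1],[[0,0,0],[-0.003,0,0],-1],[[0,0,0],[-0.003,0,0],-1],[[0,0,0],[-0.003,0,0],-1],[[0,0,0],[-0.003,0,0],-1],[[0,0,0],[-0.002,0,0],-1],[[0,0,0],[-0.001,0,0],-1]]'; python3 plan.py deck 85 0 97; for k in 1; do python3 -m jog '[[[0,0,0],[-0.001,0,0],-1],[[0,0,0],[0,0,0],-1]]';python3 -m jog '[[[0,0,0],[-0.001,0,0],-1],[[0,0,0],[0,0,0],-1]]';python3 -m jog '[[[0,0,0],[-0.001,0,0],-1],[[0,0,0],[0,0,0],-1]]'; done; python3 plan.py deck 85 0 97
```

```text
clock: 23.35
eef_pos: [533.8, 185.6, 165.5]
tcp_rot: [-3.141, -0.523, 3.022]
contact_force: [-0.8, 1.4, 0.8]
opening: -0.001
grasp_force: 0.9
clk 23.35 turn [-0.0009  0.0003 -0.    ] shift_now(m) [-0.0053 -0.0004  0.0015] shift_after(m) [-0.0053 -0.0004  0.0015]
in frame [90.315  -0.3829 98.4651] world [533.7635 185.614  165.4698] -> [537.5604 184.7711 161.5434] open -0.0011637030318001828 grip 0.9046831866726279 F [-0.8074  1.3843  0.8211]
clock: 23.55
eef_pos: [534.6, 185.4, 165.0]
tcp_rot: [-3.14, -0.523, 3.022]
contact_force: [-0.4, 0.2, 0.4]
opening: 0.0
grasp_force: 0.3
clock: 23.75
eef_pos: [535.3, 185.3, 164.5]
tcp_rot: [-3.14, -0.523, 3.022]
contact_force: [-1.1, 0.6, 0.2]
opening: -0.003
grasp_force: 0.6
clock: 23.95
eef_pos: [536.2, 185.2, 164.0]
tcp_rot: [-3.14, -0.523, 3.022]
contact_force: [-1.8, -0.2, 0.7]
opening: -0.001
grasp_force: 0.6
clk 23.95 turn [-0.0011  0.0003  0.    ] shift_now(m) [-0.0025 -0.0003  0.0015] shift_after(m) [-0.0025 -0.0003  0.0015]
in frame [87.4541 -0.308  98.4535] world [536.2086 185.2441 164.0292] -> [537.5604 184.7711 161.5434] open -0.0012422174416327196 grip 0.6373750255443156 F [-1.78   -0.2131  0.6845]
```

```bash
python3 -m jog '[[[0,0,0],[-0.001,0,0],-1],[[0,0,0],[0,0,0],-1]]';python3 -m jog '[[[0,0,0],[-0.001,0,0],-1],[[0,0,0],[0,0,0],-1]]';python3 -m jog '[[[0,0,0],[-0.001,0,0],-1],[[0,0,0],[0,0,0],-1]]';python3 -m jog '[[[0,0,0],[-0.001,0,0],-1],[[0,0,0],[0,0,0],-1]]'; python3 plan.py deck 85 0 97
```

```text
clock: 24.15
eef_pos: [537.1, 185.1, 163.5]
tcp_rot: [-3.14, -0.523, 3.022]
contact_force: [-1.7, 0.1, 0.5]
opening: 0.001
grasp_force: 0.6
clock: 24.35
eef_pos: [538.0, 185.0, 163.0]
tcp_rot: [-3.14, -0.523, 3.022]
contact_force: [-1.3, -0.3, 0.4]
opening: -0.001
grasp_force: 0.7
clock: 24.55
eef_pos: [538.3, 185.0, 162.8]
tcp_rot: [-3.14, -0.525, 3.022]
contact_force: [-4.0, 0.6, 3.2]
opening: -0.0
grasp_force: 2.9
clock: 24.75
eef_pos: [538.4, 185.0, 162.8]
tcp_rot: [-3.14, -0.527, 3.022]
contact_force: [-9.0, 0.9, 8.0]
opening: 0.001
grasp_force: 5.3
clk 24.75 turn [-0.0013 -0.003   0.0001] shift_now(m) [ 0.     -0.0003  0.0015] shift_after(m) [ 0.0001 -0.0003  0.0015]
in frame [84.9482 -0.3178 98.4794] world [538.3773 184.9928 162.7987] -> [537.5604 184.7711 161.5434] open 0.0012387482051012476 grip 5.3041668981313705 F [-8.9927  0.8679  8.001 ]
```

The bar stops firmly at the expected reading (0.055) with about 12 N. Backing off and lifting clear.

```bash
python3 -m jog '[[[0,0,0],[0.003,0,0],-1],[[0,0,0],[0.01,0,0],-1],[[0,0,0],[0.015,0,0],-1],[[0,0,0],[0.01,0,-0.01],-1],[[0,0,0],[0,0,-0.03],-1],[[0,0,0],[0,0,-0.04],-1],[[0,0,0],[0.02,0,-0.03],-1],[[0,0,0],[0.03,0,-0.01],-1],[[0,0,0],[0.03,0,0],-1],[[0,0,0],[0,0,0],-1]]'; python3 - <<'E'
from h import *
im=r.grab_frame("scene")[:,:,::-1]; t=r.grab_frame("top")[:,:,::-1]
a=cv2.resize(im[120:280,210:410],None,fx=3,fy=3,interpolation=2);b=cv2.resize(t[195:285,148:288],(187,120))
b=cv2.resize(t[195:285,148:288],None,fx=1.4,fy=1.4); a[-b.shape[0]:,-b.shape[1]:]=b
cv2.imwrite("pics/fin.png",a)
E
```

```text
clock: 25.75
eef_pos: [496.1, 190.6, 328.8]
tcp_rot: [3.14, -0.52, 3.024]
contact_force: [-0.4, -0.6, -0.3]
opening: -0.003
grasp_force: 0.0
```

View pics/fin.png

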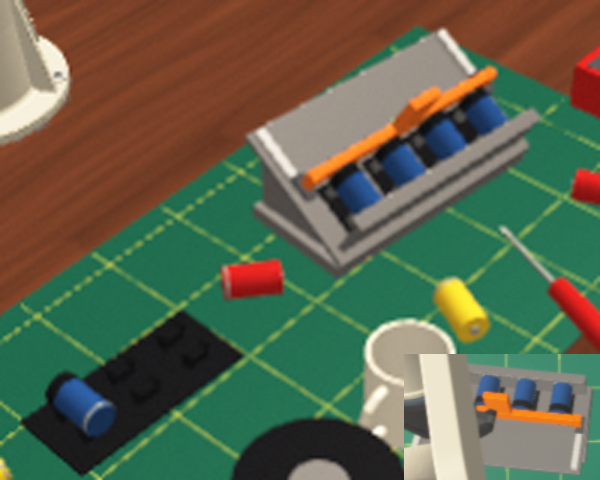

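All four bays hold cells, at crop (360,187), (405,160), (443,138) and (487,113). The bar is shut against them, the third spare is still in the tray, and the bystanders haven't moved. Handing in.

```bash
python3 -c "
from rig import r
print(r.sign_off())"
```

```text
the job is handed in; nothing more can be done
None
```

I laid spare cells in the two empty bays (1 and 3) against the end wall, pushed the bar down until it stopped on the cells at about 0.055, left the third spare in the tray, and handed the job in at about 26 s.

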